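# Close the pressure filter: snug its cover down evenly

## Task

Tighten the four wing nuts of the pressure filter so that its cover goes evenly down onto the metal seat: crosswise, each nut followed by the one opposite and then the other pair, first a round of about a sixth of a turn each, then a second crosswise round until each nut goes firmly tight by feel. Never let the cover cock, do not force a nut past the point where it goes tight, and let go at the end, leaving the things around alone.

Things in the scene. Friction and masses are not known exactly. Their poses are not given: they have to be found in the camera images.
- filter: Bench pressure filter, fixed: round grey foot 176 mm across, steel pot, square steel flange 166 mm wide with its top 64 mm up. Origin: centre of the foot's underside, z up. Upright studs near the flange's corners at x, y = (+56,+56), (-56,+56), (-56,-56), (+56,-56) mm in this frame: studs 0, 1, 2, 3 in turn, so 0 is opposite 2 and 1 opposite 3, across the diagonals.
- pads (a point): Middle of the flange's top, 64 mm above the filter's origin. Under each corner of the cover is a soft rubber pad (0.8 N per mm). A hard metal seat, out of sight under the cover, lies 3.5 to 6.7 mm below where the cover first rests; its depth differs from filter to filter and can only be felt.
- cover: Square aluminium cover, 160 x 160 x 12 mm, 0.7 kg, a hole over each stud, a round boss in the middle (40 mm across, 28 mm high over the plate). Already on the studs, nuts on but loose. It floats on the rubber pads and rocks if one nut goes down too far ahead of the one opposite. Origin: centre of its underside (77 mm above the table at first), z up.
- nut0: Brass wing nut on stud 0. Origin: on the stud's axis at the underside of its washer (20 mm across); this frame goes down with the nut but does not turn with it. Handle: an upright flat bar 70 mm long, 12 mm thick, from 12 to 38 mm above the origin, centred on the axis; grip it or push its end round. The washer starts 0.2 to 1 mm clear of the cover. All four are alike.
- turn0 (a joint): Turn of nut 0 (rad): grows as it tightens, clockwise from above; nut goes down 3 mm per rad and stays where left. At value q its bar lies along the filter's x axis turned by -q about z. Starts at 0 to 0.25. Drags 0.05 N m loose, 0.1 on the pads, then climbs steeply on the seat: tight at 0.3 to 0.4 N m (10 N at the bar's end), past 0.5 too much. Felt while turning; it fades once the hand stops.
- nut1: Brass wing nut on stud 1. Origin: on the stud's axis at the underside of its washer (20 mm across); this frame goes down with the nut but does not turn with it. Handle: an upright flat bar 70 mm long, 12 mm thick, from 12 to 38 mm above the origin, centred on the axis; grip it or push its end round. The washer starts 0.2 to 1 mm clear of the cover. All four are alike.
- turn1 (a joint): Turn of nut 1 (rad): grows as it tightens, clockwise from above; nut goes down 3 mm per rad and stays where left. At value q its bar lies along the filter's x axis turned by -q about z. Starts at 0 to 0.25. Drags 0.05 N m loose, 0.1 on the pads, then climbs steeply on the seat: tight at 0.3 to 0.4 N m (10 N at the bar's end), past 0.5 too much. Felt while turning; it fades once the hand stops.
- nut2: Brass wing nut on stud 2. Origin: on the stud's axis at the underside of its washer (20 mm across); this frame goes down with the nut but does not turn with it. Handle: an upright flat bar 70 mm long, 12 mm thick, from 12 to 38 mm above the origin, centred on the axis; grip it or push its end round. The washer starts 0.2 to 1 mm clear of the cover. All four are alike.
- turn2 (a joint): Turn of nut 2 (rad): grows as it tightens, clockwise from above; nut goes down 3 mm per rad and stays where left. At value q its bar lies along the filter's x axis turned by -q about z. Starts at 0 to 0.25. Drags 0.05 N m loose, 0.1 on the pads, then climbs steeply on the seat: tight at 0.3 to 0.4 N m (10 N at the bar's end), past 0.5 too much. Felt while turning; it fades once the hand stops.
- nut3: Brass wing nut on stud 3. Origin: on the stud's axis at the underside of its washer (20 mm across); this frame goes down with the nut but does not turn with it. Handle: an upright flat bar 70 mm long, 12 mm thick, from 12 to 38 mm above the origin, centred on the axis; grip it or push its end round. The washer starts 0.2 to 1 mm clear of the cover. All four are alike.
- turn3 (a joint): Turn of nut 3 (rad): grows as it tightens, clockwise from above; nut goes down 3 mm per rad and stays where left. At value q its bar lies along the filter's x axis turned by -q about z. Starts at 0 to 0.25. Drags 0.05 N m loose, 0.1 on the pads, then climbs steeply on the seat: tight at 0.3 to 0.4 N m (10 N at the bar's end), past 0.5 too much. Felt while turning; it fades once the hand stops.
- bowl: Bystander: steel mixing bowl, 150 mm across the rim, 60 mm high. Origin: centre of its underside. Leave it alone.
- spare_ring: Bystander: black rubber ring 70 mm across, 8 mm thick, lying beside the filter. Origin: centre of its underside. Leave it alone.
- wrench: Bystander: steel spanner lying flat; not needed. Origin: centre of its underside. Leave it alone.
- sample_jar: Bystander: jar with white cap, 60 mm across, 85 mm high. Origin: centre of its underside. Leave it alone.
- beaker: Bystander: clear beaker 70 mm across, 90 mm high. Origin: centre of its underside. Leave it alone.
- brush: Bystander: bench brush lying flat. Origin: centre of its underside. Leave it alone.
- disc: Bystander: white filter disc 120 mm across, 6 mm thick. Origin: centre of its underside. Leave it alone.
Not all that is in view belongs to the job. Leave any blue look-alike of the filter alone.

How it is judged:
By the outcome, as a careful person would: the job done as asked, in the order asked, and still so for the second after the job is handed in, with the robot touching nothing.
It also fails if it takes over 72 s, if anything falls off the work surface, if the arm or the gripper's body presses on something with over 40 N, if the wrist force passes 120 N, or if a joint passes its speed limit or range.

## Robot

A 6-joint arm with a two-finger parallel gripper is mounted at the origin on the work surface. World frame = base frame: x ahead of the robot, y to its left, z up, the work surface at z = 0. Lengths are in m, angles in rad, forces in N, time in s.
With the tool pointing down it reaches from about 0.4 to 0.825 m from the base axis. Payload 7 kg.
Tool frame: the origin (TCP) lies at the very end of the fingers, on their centre line; the grasp point (between the pads) lies 19 mm behind it (arm.pinch_z is the z of the grasp point in the tool frame, in m); z points along the fingers, y is the direction in which the jaws open and shut (so a half turn about z gives the same grasp; the last joint's range is limited). The gripper opens to 88 mm and grips with 3 to 60 N. Pads are 19 mm wide; open, the fingers measure 130 mm over their backs; the gripper's body (78 mm by 193 mm) begins 47 mm behind the grasp point.
Start: joints at [-0.981, 0.359, 0.012, 0, -1.224, -0.288], TCP at [0.201, -0.644, 0.227] pointing down, gripper open.
Joint ranges: [-3.07, 3.07], [-1.43, 2.12], [-1.02, 1.25], [-3.03, 1.67], [-3.05, -0], [-3.03, 3.03]. Speed limits (rad/s): [2.39, 2.39, 3.01, 3.14, 3.14, 3.14].

## Interface

Orientations are given as [roll, pitch, yaw] about the fixed x, y, z axes, in that order (R = Rz(yaw) Ry(pitch) Rx(roll)).
In Python, from station import arm gives the robot as it stands.
- The arm moves only by the tool drive_tool, never from a script. Its argument "targets" is a list of rows, each a list of 6 numbers: the shift along the world's x, y, z in units of 0.04 m (1.0 is 0.04 m), then the turn, a rotation vector about the world's x, y, z in units of 6 degrees (1.0 is 6 degrees). In form: [[x, y, z, wx, wy, wz], ...]. A call has 1 to 5 rows; each row shifts and turns the commanded pose from where the row before left it; what a row does not reach is not made up. A row lasts 1/8 s, in which the tool goes at most 62.5 mm and 10.7 degrees, less where a joint would pass 70% of its speed; a pose out of reach is approached as far as the arm can. A call with a number of a shift or a turn outside -1 to 1 is refused whole. A call with a gripper value outside its range is refused whole. "claw" is the opening, from 0 (shut) to 1 (fully open), set as the call begins (left out, the last holds). The fingers move at their own pace and stop on an object; "newtons" is the grip in N (left out, the last holds). Time passes only in rows, so rows that do not move let the fingers close. It gives the time, the measured TCP pose, the force and the opening at its end, in the units of the state.
- arm.get_state(): the state, without advancing time (a new reading comes with each control period).
- arm.grab_frame(name): name is "scene" or "top" or "wrist"; returns (picture, depth): 400x640x3 uint8, red, green, blue; 400x640 float32, m along the optical axis (not along the pixel's ray), 0 where there is no reading.
- arm.get_calibration(name): a dict with "mtx" (3x3 intrinsics, pixels), "dist_coeffs" ([k1, k2, p1, p2, k3] as OpenCV has them; the pictures are not rectified), "origin" and "rotation" of the camera in the world. Camera axes: x right, y up, looking along -z (the intrinsics and any distortion apply to the point x, -y, -z); pixel columns grow to the right and rows downward; lengths in m; the calibration is good to about 2 mm. A picture is of the moment at which its call begins: read the wrist's pose just before it. get_calibration takes no time and is no camera call; for the wrist camera it gives the pose at the moment of the call.
- arm.job_done(): hands the job in, once; it reports no verdict.
Trained networks look in the newest picture that a camera, given by its name, has taken for a name from the list of things; names that differ only in an ending like _2 or _b are one class to them, and where a whole thing is asked for, a point or a joint stands for the part that bears it (a point fixed in the world has none). Each returns a list of dicts, best first, with "score" (0 to 1); they miss things now and then, are a little off and sometimes report something else, mostly with a low value. They report only what shows in the picture. A call takes as long as a camera call. They do not tell look-alikes from the thing itself.
- arm.search_frame(target, camera): "point" ([x, y, z] in m, in the coordinates of the camera as it stood for that picture, good to about 4 mm: the middle of the surface that is visible of it).
- arm.cut_out(target, camera): "pixels" (400x640 bool, what is visible of it).
- arm.landmark_of(target, camera): "point" ([x, y, z] in m, in the coordinates of the camera as it stood for that picture, good to about 4 mm: a listed point, or the origin of a listed thing).
The state is a dict: "t": time; "q": joint angles; "qd": joint speeds; "joint_efforts": joint torques, N m; "eef_pos": TCP position; "ee_rot": TCP orientation; "force": force on the tool from outside, world axes, zero at the start; "moment": the same for the moment, N m; "width": finger opening in m.
Only numpy, scipy, OpenCV 4.12 (cv2) and the standard library are available. Lean on these libraries where they do the work, as an engineer would, in place of code of your own. Each camera call takes 0.05 s, during which the arm holds its last target. There are 200 camera calls.

## Working session

There is one attempt and no reset: what is moved stays moved. The work goes in short steps, Python scripts to look and compute and a tool call to move; the robot and the scene stay as the last step left them, time stands still between calls to the robot, and variables do not carry over. Pictures are saved under pics/ and viewed, about 8 in all and at most 12, crops included, and the job is handed in when it is done.

Besides the shell and the picture viewer there is one more tool, called after "Call:" as name(argument=value, ...) on one line, values as JSON. drive_tool: Moves the arm, as the interface text tells. Shifts and turns lie within -1 to 1; 1 stands for 0.04 m of shift or 6 degrees of turn. Its arguments: {"type":"object","properties":{"targets":{"type":"array"},"claw":{"type":"number"},"newtons":{"type":"number"}},"required":["targets"]}

```bash
ls; mkdir -p pics
python3 - <<'E'
from station import arm
import cv2,numpy as np
s=arm.get_state(); print(s)
for n in("scene","top"):
    p,d=arm.grab_frame(n); cv2.imwrite(f"pics/{n}0.png",p[:,:,::-1]); np.savez(f"/tmp/{n}0.npz",p=p,d=d)
    c=arm.get_calibration(n); print(n,c)
    R=np.array(c['rotation']);o=np.array(c['origin'])
    for t in("filter","cover","nut0","nut1","nut2","nut3","pads"):
        for r in arm.landmark_of(t,n)[:3]: print(t,round(r['score'],2),np.round(R@np.array(r['point'])+o,4))
E
```

```text
pics
{'t': 0.0, 'q': array([-9.80900651e-01,  3.59407410e-01,  1.10439698e-02, -3.78643172e-04,
       -1.22409330e+00, -2.88083907e-01]), 'qd': array([ 0.00070278, -0.00128834, -0.0021446 , -0.00105004,  0.00130163,
       -0.00093563]), 'joint_efforts': array([-1.25665880e-03, -5.82719100e+01,  2.93058980e+01,  6.99707687e+00,
        7.01944882e-03, -2.02169063e-04]), 'eef_pos': array([ 0.20046604, -0.64402105,  0.2255978 ]), 'ee_rot': array([ 3.13989953e+00, -1.30522138e-04, -2.83990973e+00]), 'force': array([0.76269601, 0.47497629, 0.03460979]), 'moment': array([ 0.03685025, -0.00990226, -0.0749428 ]), 'width': 0.08763978055362016}
scene {'mtx': array([[361.45162722,   0.        , 314.2530982 ],
       [  0.        , 361.45162722, 201.07996534],
       [  0.        ,   0.        ,   1.        ]]), 'dist_coeffs': array([-0.07388842,  0.        ,  0.        ,  0.        ,  0.        ]), 'origin': array([ 1.00229419, -0.70677608,  0.94067223]), 'rotation': array([0.80423059, 0.01093361, 0.54722405])}
filter 0.94 [ 0.091  -1.6181  0.0294]
filter 0.91 [ 0.1087 -1.6004  0.0471]
filter
[... 838 characters left out ...]
y([0.39600379, 0.05111563, 1.13518033]), 'rotation': array([ 0.12395007, -0.00632849, -1.59063788])}
filter 0.81 [2.1496 1.8048 2.8888]
filter 0.74 [2.1062 1.7613 2.8454]
cover 0.68 [2.1094 1.7645 2.8486]
cover 0.54 [2.2513 1.9064 2.9905]
nut0 0.74 [2.0271 1.6822 2.7662]
nut0 0.69 [2.1105 1.7656 2.8496]
nut0 0.67 [1.986  1.6411 2.7252]
nut1 0.74 [2.0271 1.6822 2.7662]
nut1 0.69 [2.1105 1.7656 2.8496]
nut1 0.67 [1.986  1.6411 2.7252]
nut2 0.74 [2.0271 1.6822 2.7662]
nut2 0.69 [2.1105 1.7656 2.8496]
nut2 0.67 [1.986  1.6411 2.7252]
nut3 0.74 [2.0271 1.6822 2.7662]
nut3 0.69 [2.1105 1.7656 2.8496]
nut3 0.67 [1.986  1.6411 2.7252]
pads 0.83 [2.0042 1.6594 2.7434]
pads 0.66 [2.0506 1.7057 2.7898]
```

View pics/scene0.png

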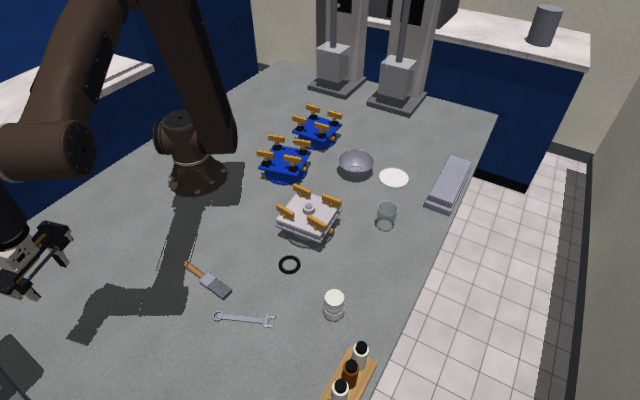

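View pics/top0.png

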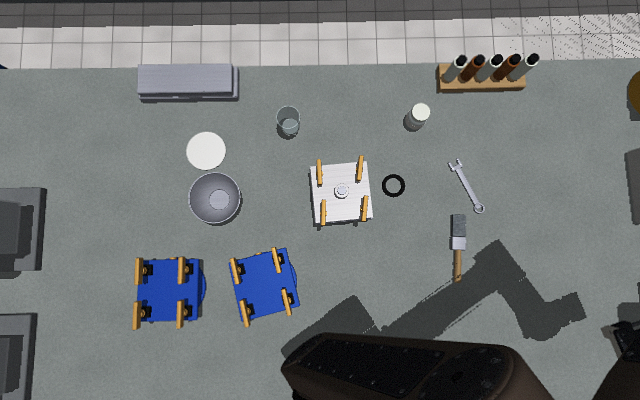

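```bash
cat > h.py <<'E'
import numpy as np,cv2
from scipy.spatial.transform import Rotation as Ro
from station import arm
def cloud(n,d,c):
    R=Ro.from_euler('xyz',c['rotation']).as_matrix();o=np.array(c['origin'])
    v,u=np.mgrid[0:400,0:640]
    uv=cv2.undistortPoints(np.stack([u.ravel(),v.ravel()],1).astype(float).reshape(-1,1,2),c['mtx'],c['dist_coeffs']).reshape(-1,2)
    D=d.ravel()
    P=np.stack([uv[:,0]*D,-uv[:,1]*D,-D],1)
    return (P@R.T+o).reshape(400,640,3)
def brass(p):
    h=cv2.cvtColor(p,cv2.COLOR_RGB2HSV)
    return ((h[...,0]>8)&(h[...,0]<28)&(h[...,1]>130)&(h[...,2]>90)).astype(np.uint8)
def bars(n,p,d,c,zmin=.09,zmax=.14,near=None):
    W=cloud(n,d,c); m=brass(p)&(d>0)&(W[...,2]>zmin)&(W[...,2]<zmax)
    m=m.astype(np.uint8)
    k,l,st,ce=cv2.connectedComponentsWithStats(m)
    out=[]
    for i in range(1,k):
        if st[i,4]<25: continue
        P=W[l==i]; 
        top=P[P[:,2]>np.percentile(P[:,2],90)-.006]
        (cx,cy),(w,h),a=cv2.minAreaRect((top[:,:2]*1000).astype(np.float32))
        q=top[:,:2]-top[:,:2].mean(0); e,V=np.linalg.eigh(q.T@q); ax=V[:,1]
        out.append((cx/1000,cy/1000,np.percentile(top[:,2],50),np.degrees(np.arctan2(ax[1],ax[0])),max(w,h),min(w,h),st[i,4],ce[i].round()))
    return out
E
python3 - <<'E'
from h import *
for n in("top","scene"):
    f=np.load(f"/tmp/{n}0.npz");c=arm.get_calibration(n)
    for b in bars(n,f['p'],f['d'],c): print(n,[np.round(x,4) for x in b])
    W=cloud(n,f['d'],c); g=f['p'].astype(int)
    m=(abs(g.max(2)-g.min(2))<25)&(g.min(2)>130)&(W[...,2]>.08)&(W[...,2]<.095)
    m&=(np.hypot(W[...,0]-.4,W[...,1]-0)<.15) if n=="top" else m
    print(m.sum(),W[m].mean(0),cv2.minAreaRect((W[m][:,:2]*1000).astype(np.float32)))
    if n=="top": print(W[192,341],W[186,394])
E
```

```text
top [np.float64(0.8951), np.float64(-0.4971), np.float64(0.1197), np.float64(45.4346), np.float64(33.7576), np.float64(24.3972), np.int32(31), array([512.,  62.])]
top [np.float64(0.8943), np.float64(-0.398), np.float64(0.1205), np.float64(54.9942), np.float64(33.3037), np.float64(22.4793), np.int32(29), array([476.,  63.])]
top [np.float64(0.6006), np.float64(-0.0584), np.float64(0.1264), np.float64(172.7183), np.float64(67.3622), np.float64(10.0908), np.int32(95), array([360., 167.])]
top [np.float64(0.5916), np.float64(0.0528), np.float64(0.1265), np.float64(-177.7326), np.float64(66.9315), np.float64(10.8793), np.int32(103), array([319., 171.])]
top [np.float64(0.4886), np.float64(-0.067), np.float64(0.1263), np.float64(172.7003), np.float64(66.0202), np.float64(10.3383), np.int32(99), array([364., 208.])]
top [np.float64(0.4797), np.float64(0.0441), np.float64(0.1269), np.float64(177.0309), np.float64(64.631), np.float64(10.723), np.int32(99), array([323., 213.])]
top [np.float64(0.3562), np.float64(0.1715), np.float64(0.127), np.float64(-165.4452), np.float64(67.7372), np.float
[... 3030 characters left out ...]
 np.float64(18.549), np.int32(143), array([331., 200.])]
scene [np.float64(0.4924), np.float64(-0.0681), np.float64(0.1259), np.float64(171.5408), np.float64(67.1241), np.float64(10.8916), np.int32(128), array([285., 211.])]
scene [np.float64(0.6025), np.float64(-0.0587), np.float64(0.1256), np.float64(170.962), np.float64(68.3151), np.float64(12.5315), np.int32(142), array([316., 223.])]
scene [np.float64(0.9012), np.float64(-0.4038), np.float64(0.1201), np.float64(-165.4028), np.float64(35.3267), np.float64(27.8237), np.int32(69), array([350., 370.])]
1329 [ 0.59391819 -0.05539136  0.08683761] ((879.8970336914062, 1031.57275390625), (2586.29345703125, 392.65643310546875), 77.4449691772461)
```

Run:
```python
from h import *
c=arm.get_calibration("wrist"); s=arm.get_state()
Rt=Ro.from_euler('xyz',s['ee_rot']).as_matrix()
print(c['mtx'],c['dist_coeffs'],"cam in tool",Rt.T@(c['origin']-s['eef_pos']),(Rt.T@Ro.from_euler('xyz',c['rotation']).as_matrix()).round(3),arm.pinch_z,s['t'])
```

```text
[[291.39259736   0.         322.76283856]
 [  0.         291.39259736 198.73704697]
 [  0.           0.           1.        ]] [-0.05076228  0.          0.          0.          0.        ] cam in tool [ 0.07526   -0.001272  -0.1575367] [[-0.001  0.961  0.276]
 [ 1.     0.001  0.   ]
 [-0.     0.276 -0.961]] -0.0188 0.8
```

Call:
drive_tool(targets=[[0.47, 0.88, 0.2, 0, 0, 1], [0.47, 0.88, 0.2, 0, 0, 1], [0.47, 0.88, 0.1, 0, 0, 1], [0.47, 0.88, 0.1, 0, 0, 1], [0.47, 0.88, 0.1, 0, 0, 1]])

```text
t: 1.42
eef_pos: [0.2951, -0.4674, 0.2549]
ee_rot: [-3.141, 0.0, -2.313]
force: [0.8, -0.2, 0.1]
width: 0.0877
```

Call:
drive_tool(targets=[[0.47, 0.88, 0.1, 0, 0, 1], [0.47, 0.88, 0.1, 0, 0, 1], [0.47, 0.88, 0.1, 0, 0, 1], [0.47, 0.88, 0.1, 0, 0, 1], [0.47, 0.88, 0.1, 0, 0, 1]])

```text
t: 2.05
eef_pos: [0.3891, -0.2913, 0.275]
ee_rot: [-3.141, -0.0, -1.789]
force: [1.1, 0.2, 0.3]
width: 0.0876
```

Call:
drive_tool(targets=[[0.47, 0.88, 0, 0, 0, 1], [0.47, 0.88, 0, 0, 0, 1], [0.47, 0.88, 0, 0, 0, 1], [0.47, 0.88, 0, 0, 0, 1], [0.47, 0.88, 0, 0, 0, 1]])

```text
t: 2.68
eef_pos: [0.4831, -0.1152, 0.2749]
ee_rot: [-3.141, -0.0, -1.265]
force: [0.7, -0.2, 0.3]
width: 0.0873
```

Call:
drive_tool(targets=[[0.47, 0.88, 0, 0, 0, 1], [0.47, 0.88, 0, 0, 0, 1], [0.47, 0.88, 0, 0, 0, 1], [0.0, 0.0, 0, 0, 0, 1]])

```text
t: 3.18
eef_pos: [0.54, -0.0088, 0.2742]
ee_rot: [3.141, 0.0, -0.844]
force: [-0.3, 0.8, -0.1]
width: 0.0876
```

Run:
```python
from h import *
s=arm.get_state();c=arm.get_calibration("wrist");p,d=arm.grab_frame("wrist")
cv2.imwrite("pics/w1.png",p[:,:,::-1]); np.savez("/tmp/w1.npz",p=p,d=d)
print(s['t'],s['eef_pos'],s['ee_rot'],s['force'],s['moment'])
B=bars("wrist",p,d,c)
for b in B: print([np.round(x,4) for x in b])
```

```text
3.175 [ 0.53999068 -0.00875204  0.27418542] [ 3.14137699e+00  1.73134731e-04 -8.44237353e-01] [-0.25248179  0.81512229 -0.09907653] [-0.10630054  0.2375407   0.05603351]
[np.float64(0.6009), np.float64(-0.0577), np.float64(0.1264), np.float64(172.2679), np.float64(68.3535), np.float64(12.1106), np.int32(808), array([309., 112.])]
[np.float64(0.4902), np.float64(-0.0674), np.float64(0.1263), np.float64(172.891), np.float64(69.0194), np.float64(12.0217), np.int32(720), array([391., 176.])]
[np.float64(0.5919), np.float64(0.0524), np.float64(0.1268), np.float64(-178.1838), np.float64(67.9501), np.float64(11.9209), np.int32(1015), array([251., 195.])]
[np.float64(0.4883), np.float64(0.0431), np.float64(0.1266), np.float64(178.6654), np.float64(54.9337), np.float64(10.6392), np.int32(696), array([326., 245.])]
```

View pics/w1.png

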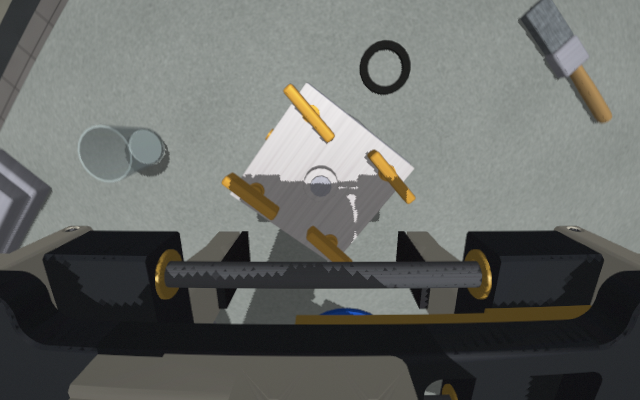

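Call:
drive_tool(targets=[[0.26, 0.31, -0.2, 0, 0, 1], [0.26, 0.31, -0.2, 0, 0, 1], [0.26, 0.31, -0.2, 0, 0, 1], [0.26, 0.31, -0.2, 0, 0, 1], [0.26, 0.29, -0.2, 0, 0, 1]], claw=0.8)

```text
t: 3.85
eef_pos: [0.5912, 0.0504, 0.2345]
ee_rot: [-3.141, -0.0, -0.325]
force: [-0.3, 0.4, -0.2]
width: 0.0698
```

Call:
drive_tool(targets=[[0, 0, -0.6, 0, 0, 1], [0, 0, -0.8, 0, 0, 1], [0, 0, -0.9, 0, 0, 1], [0, 0, -0.9, 0, 0, 0.4]])

```text
t: 4.35
eef_pos: [0.591, 0.05, 0.1059]
ee_rot: [-3.141, -0.001, 0.03]
force: [0.0, -0.1, 0.4]
width: 0.07
```

```bash
cat > s.py <<'E'
from h import *
s=arm.get_state();print(round(s['t'],2),'pos',(s['eef_pos']*1000).round(1),'yaw',np.degrees(s['ee_rot']).round(1),'F',s['force'].round(1),'M',s['moment'].round(2),'w',round(s['width']*1000,1))
E
python3 s.py
```

```text
4.35 pos [591.   50.  105.9] yaw [-180.    -0.     1.7] F [ 0.  -0.1  0.4] M [-0.08  0.18 -0.  ] w 70.0
```

Call:
drive_tool(targets=[[0.025, 0.06, -0.07, 0, 0, 0], [0, 0, 0, 0, 0, 0], [0, 0, 0, 0, 0, 0]], claw=0.05, newtons=20)

```text
t: 4.72
eef_pos: [0.5931, 0.0531, 0.1056]
ee_rot: [-3.141, -0.003, 0.029]
force: [0.9, 0.7, 0.4]
width: 0.0455
```

```bash
python3 s.py
```

```text
4.72 pos [593.1  53.1 105.6] yaw [-180.    -0.2    1.7] F [0.9 0.7 0.4] M [-0.1   0.14  0.07] w 45.5
```

Call:
drive_tool(targets=[[0, 0, -0.06, 0, 0, 0], [0, 0, 0, 0, 0, 0], [0, 0, 0, 0, 0, 0], [0, 0, 0, 0, 0, 0], [0, 0, 0, 0, 0, 0]])

```text
t: 5.35
eef_pos: [0.5922, 0.0544, 0.1016]
ee_rot: [-3.139, -0.001, 0.03]
force: [-1.9, 7.2, 2.1]
width: 0.0144
```

```bash
python3 s.py
```

```text
5.35 pos [592.2  54.4 101.6] yaw [-1.799e+02 -1.000e-01  1.700e+00] F [-1.9  7.2  2.1] M [2.88 1.03 0.02] w 14.4
```

Call:
drive_tool(targets=[[0, 0.04, 0, 0, 0, 0], [0, 0, 0, 0, 0, 0]])

```text
t: 5.6
eef_pos: [0.5922, 0.0546, 0.1016]
ee_rot: [-3.141, -0.0, 0.03]
force: [-0.9, 3.3, 2.1]
width: 0.0148
```

```bash
python3 s.py
```

```text
5.6 pos [592.2  54.6 101.6] yaw [-180.    -0.     1.7] F [-0.9  3.3  2.1] M [1.   0.58 0.04] w 14.8
```

Call:
drive_tool(targets=[[0, 0.03, 0, 0, 0, -0.5], [0, 0, -0.008, 0, 0, -1], [0, 0, -0.008, 0, 0, -1]])

```text
t: 5.98
eef_pos: [0.5921, 0.0549, 0.1008]
ee_rot: [3.141, -0.0, -0.236]
force: [0.5, -1.1, 1.1]
width: 0.0147
```

```bash
python3 s.py
python3 - <<'E'
from h import *
c=arm.get_calibration("wrist");p,d=arm.grab_frame("wrist")
cv2.imwrite("pics/w2.png",cv2.resize(p[60:360,120:520,::-1],(800,600)))
E
```

```text
5.97 pos [592.1  54.9 100.8] yaw [180.   -0.  -13.5] F [ 0.5 -1.1  1.1] M [-0.52  0.13  0.07] w 14.7
```

View pics/w2.png

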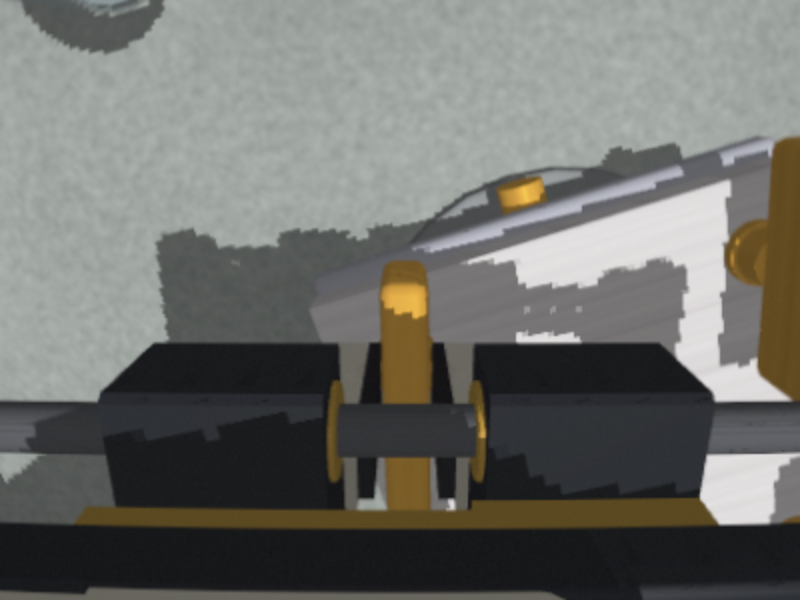

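Call:
drive_tool(targets=[[0, 0, 0.05, 0, 0, 0], [0, 0, 0.05, 0, 0, 0]], claw=0.25)

```text
t: 6.28
eef_pos: [0.5919, 0.0554, 0.1048]
ee_rot: [3.142, 0.0, -0.231]
force: [-0.1, -0.6, 0.9]
width: 0.0215
```

Call:
drive_tool(targets=[[0, 0, 0, 0, 0, 0], [0, 0, 0, 0, 0, 0]], claw=0.05)

```text
t: 6.52
eef_pos: [0.5919, 0.055, 0.1049]
ee_rot: [3.141, 0.0, -0.232]
force: [0.1, -3.3, 1.4]
width: 0.0114
```

```bash
python3 s.py
```

```text
6.53 pos [591.9  55.  104.9] yaw [179.9   0.  -13.3] F [ 0.1 -3.3  1.4] M [-1.09  0.4   0.03] w 11.4
```

Call:
drive_tool(targets=[[0, -0.02, -0.008, 0, 0, -1], [0, 0, -0.008, 0, 0, -1], [0, 0, -0.008, 0, 0, -1], [0, 0, -0.008, 0, 0, -1]])

```text
t: 7.02
eef_pos: [0.592, 0.055, 0.1036]
ee_rot: [-3.141, 0.0, -0.654]
force: [-0.8, 0.8, 2.4]
width: 0.0119
```

```bash
python3 s.py
```

```text
7.03 pos [592.   55.  103.6] yaw [-180.     0.   -37.5] F [-0.8  0.8  2.4] M [0.35 0.61 0.05] w 11.9
```

Call:
drive_tool(targets=[[0, 0, -0.008, 0, 0, -1], [0, 0, -0.008, 0, 0, -1], [0, 0, -0.008, 0, 0, -1], [0, 0, -0.004, 0, 0, -0.5]])

```text
t: 7.52
eef_pos: [0.5921, 0.0551, 0.1026]
ee_rot: [-3.141, 0.0, -1.02]
force: [-2.0, 1.6, 1.9]
width: 0.012
```

```bash
python3 s.py
```

```text
7.53 pos [592.1  55.1 102.6] yaw [-180.     0.   -58.4] F [-2.   1.6  1.9] M [0.44 0.5  0.06] w 12.0
```

Call:
drive_tool(targets=[[0, 0, 0, 0, 0, 0], [0, 0, 0.4, 0, 0, 0], [-0.25, -0.25, 0.5, 0, 0, 1], [-0.6, -0.7, 0, 0, 0, 1], [-0.6, -0.7, 0, 0, 0, 1]], claw=0.35)

```text
t: 8.15
eef_pos: [0.5338, -0.0117, 0.1396]
ee_rot: [-3.14, -0.001, -0.698]
force: [0.1, -0.1, 0.3]
width: 0.0308
```

Call:
drive_tool(targets=[[-0.6, -0.7, 0, 0, 0, 1], [-0.5, -0.65, 0, 0, 0, 1], [0, 0, 0, 0, 0, 1], [0, 0, -0.3, 0, 0, 1], [0, 0, -0.5, 0, 0, 1.0]])

```text
t: 8.78
eef_pos: [0.4911, -0.0652, 0.1078]
ee_rot: [-3.14, -0.003, -0.175]
force: [-0.5, -0.3, 1.0]
width: 0.0306
```

```bash
python3 s.py
```

```text
8.78 pos [491.1 -65.2 107.8] yaw [-179.9   -0.2  -10. ] F [-0.5 -0.3  1. ] M [-0.03  0.18 -0.08] w 30.6
```

Call:
drive_tool(targets=[[-0.02, 0, -0.06, 0, 0, 0.43], [0, 0, 0, 0, 0, 0], [0, 0, 0, 0, 0, 0], [0, 0, 0, 0, 0, 0]], claw=0.05)

```text
t: 9.28
eef_pos: [0.4896, -0.0656, 0.1047]
ee_rot: [3.141, -0.001, -0.135]
force: [-0.5, -3.6, 2.8]
width: 0.0119
```

```bash
python3 s.py
```

```text
9.28 pos [489.6 -65.6 104.7] yaw [ 1.8e+02 -1.0e-01 -7.7e+00] F [-0.5 -3.6  2.8] M [-1.59  0.26  0.03] w 11.9
```

Call:
drive_tool(targets=[[0, -0.02, -0.008, 0, 0, -1], [0, 0, -0.008, 0, 0, -1], [0, 0, -0.008, 0, 0, -1], [0, 0, -0.008, 0, 0, -1], [0, 0, -0.008, 0, 0, -1]])

```text
t: 9.9
eef_pos: [0.4896, -0.0658, 0.1031]
ee_rot: [-3.141, -0.001, -0.662]
force: [-2.7, -0.1, 4.2]
width: 0.0117
```

```bash
python3 s.py
```

```text
9.9 pos [489.6 -65.8 103.1] yaw [-179.9   -0.   -37.9] F [-2.7 -0.1  4.2] M [ 0.02  0.74 -0.  ] w 11.7
```

Call:
drive_tool(targets=[[0, 0, -0.008, 0, 0, -1], [0, 0, -0.008, 0, 0, -1], [0, 0, -0.008, 0, 0, -1], [0, 0, -0.008, 0, 0, -1], [0, 0, -0.008, 0, 0, -1]])

```text
t: 10.52
eef_pos: [0.4896, -0.0658, 0.1016]
ee_rot: [-3.14, -0.0, -1.186]
force: [-2.5, -0.2, 6.5]
width: 0.0119
```

```bash
python3 s.py
```

```text
10.53 pos [489.6 -65.8 101.6] yaw [-179.9   -0.   -67.9] F [-2.5 -0.2  6.5] M [0.03 0.91 0.04] w 11.9
```

Call:
drive_tool(targets=[[0, 0, 0, 0, 0, 0], [0, 0, 0.45, 0, 0, 0], [0.2, 0.02, 0.5, 0, 0, 1], [0.6, 0.05, 0, 0, 0, 1], [0.7, 0.06, 0, 0, 0, 1]], claw=0.35)

```text
t: 11.15
eef_pos: [0.55, -0.0605, 0.1394]
ee_rot: [-3.14, -0.0, -0.862]
force: [0.4, -1.2, -0.5]
width: 0.0303
```

Call:
drive_tool(targets=[[0.7, 0.06, 0, 0, 0, 1], [0.58, 0.04, 0, 0, 0, 1], [0, 0, 0, 0, 0, 1], [0, 0, 0, 0, 0, 1], [0, 0, -0.3, 0, 0, 1.0]])

```text
t: 11.78
eef_pos: [0.6012, -0.0566, 0.1272]
ee_rot: [-3.141, -0.001, -0.339]
force: [0.2, -0.3, -0.3]
width: 0.031
```

Call:
drive_tool(targets=[[0, 0, -0.5, 0, 0, 1], [0, 0, 0, 0, 0, 1]])

```text
t: 12.02
eef_pos: [0.5993, -0.0567, 0.1049]
ee_rot: [3.141, 0.003, -0.13]
force: [0.1, 0.1, 0.2]
width: 0.031
```

```bash
python3 s.py
```

```text
12.03 pos [599.3 -56.7 104.9] yaw [180.    0.2  -7.4] F [0.1 0.1 0.2] M [-0.07  0.15  0.02] w 31.0
```

Call:
drive_tool(targets=[[0.04, 0, 0.005, 0, 0, 0], [0, 0, 0, 0, 0, 0], [0, 0, 0, 0, 0, 0]], claw=0.05)

```text
t: 12.4
eef_pos: [0.6023, -0.057, 0.1072]
ee_rot: [3.142, -0.001, -0.136]
force: [0.5, -2.0, -0.5]
width: 0.012
```

```bash
python3 s.py
```

```text
12.4 pos [602.3 -57.  107.2] yaw [180.   -0.   -7.8] F [ 0.5 -2.  -0.5] M [-0.52 -0.06  0.01] w 12.0
```

Call:
drive_tool(targets=[[0, 0, -0.008, 0, 0, -1], [0, 0, -0.008, 0, 0, -1], [0, 0, -0.008, 0, 0, -1], [0, 0, -0.008, 0, 0, -1], [0, 0, -0.008, 0, 0, -1]])

```text
t: 13.02
eef_pos: [0.6021, -0.0575, 0.1056]
ee_rot: [3.141, -0.001, -0.663]
force: [0.2, -3.1, -0.5]
width: 0.0121
```

```bash
python3 s.py
```

```text
13.03 pos [602.1 -57.5 105.6] yaw [180.  -0. -38.] F [ 0.2 -3.1 -0.5] M [-1.31  0.05  0.03] w 12.1
```

Call:
drive_tool(targets=[[0, -0.01, -0.008, 0, 0, -1], [0, 0, -0.008, 0, 0, -1], [0, 0, -0.008, 0, 0, -1], [0, 0, -0.008, 0, 0, -1], [0, 0, -0.008, 0, 0, -1]])

```text
t: 13.65
eef_pos: [0.6017, -0.0579, 0.1041]
ee_rot: [3.141, -0.0, -1.186]
force: [-1.3, -2.0, 2.3]
width: 0.0117
```

```bash
python3 s.py
```

```text
13.65 pos [601.7 -57.9 104.1] yaw [180.  -0. -68.] F [-1.3 -2.   2.3] M [-1.03  0.66  0.07] w 11.7
```

Call:
drive_tool(targets=[[0, 0, 0, 0, 0, 0], [0, 0, 0.4, 0, 0, 0], [-0.24, 0.2, 0.48, 0, 0, 1], [-0.7, 0.6, 0, 0, 0, 1], [-0.7, 0.6, 0, 0, 0, 1]], claw=0.35)

```text
t: 14.28
eef_pos: [0.5364, -0.0006, 0.1403]
ee_rot: [-3.14, -0.001, -0.863]
force: [-0.2, -0.0, 1.0]
width: 0.0308
```

Call:
drive_tool(targets=[[-0.7, 0.6, 0, 0, 0, 1], [-0.7, 0.59, 0, 0, 0, 1], [0, 0, 0, 0, 0, 1], [0, 0, 0, 0, 0, 1], [0, 0, -0.2, 0, 0, 1.0]])

```text
t: 14.9
eef_pos: [0.4814, 0.0471, 0.1327]
ee_rot: [-3.139, -0.002, -0.338]
force: [-1.0, 0.2, 0.1]
width: 0.0311
```

Call:
drive_tool(targets=[[0, 0, -0.3, 0, 0, 1], [0, 0, -0.3, 0, 0, 1], [0, 0, 0, 0, 0, 0.8]])

```text
t: 15.28
eef_pos: [0.4804, 0.0465, 0.1072]
ee_rot: [-3.142, 0.0, -0.046]
force: [0.5, -0.5, 0.4]
width: 0.0306
```

```bash
python3 s.py
```

```text
15.28 pos [480.4  46.5 107.2] yaw [-180.     0.    -2.7] F [ 0.5 -0.5  0.4] M [-0.08  0.17  0.03] w 30.6
```

Call:
drive_tool(targets=[[0, -0.02, -0.05, 0, 0, 0], [0, 0, 0, 0, 0, 0], [0, 0, 0, 0, 0, 0]], claw=0.05)

```text
t: 15.65
eef_pos: [0.4807, 0.0458, 0.1054]
ee_rot: [-3.141, -0.001, -0.052]
force: [-0.1, 1.2, 2.2]
width: 0.012
```

```bash
python3 s.py
```

```text
15.65 pos [480.7  45.8 105.4] yaw [-180.   -0.   -3.] F [-0.1  1.2  2.2] M [0.41 0.4  0.  ] w 12.0
```

Call:
drive_tool(targets=[[0, 0, -0.008, 0, 0, -1], [0, 0, -0.008, 0, 0, -1], [0, 0, -0.008, 0, 0, -1], [0, 0, -0.008, 0, 0, -1], [0, 0, -0.008, 0, 0, -1]])

```text
t: 16.27
eef_pos: [0.4807, 0.0458, 0.1038]
ee_rot: [-3.141, -0.0, -0.578]
force: [-1.5, 1.2, 2.0]
width: 0.012
```

```bash
python3 s.py
```

```text
16.27 pos [480.7  45.8 103.8] yaw [-180.    -0.   -33.1] F [-1.5  1.2  2. ] M [ 0.51  0.6  -0.  ] w 12.0
```

Call:
drive_tool(targets=[[0, 0, -0.008, 0, 0, -1], [0, 0, -0.008, 0, 0, -1], [0, 0, -0.008, 0, 0, -1], [0, 0, -0.008, 0, 0, -1], [0, 0, -0.008, 0, 0, -1]])

```text
t: 16.9
eef_pos: [0.4807, 0.0458, 0.1022]
ee_rot: [-3.141, 0.0, -1.102]
force: [-1.9, 1.7, 3.0]
width: 0.0118
```

```bash
python3 s.py
```

```text
16.9 pos [480.7  45.8 102.2] yaw [-180.     0.   -63.1] F [-1.9  1.7  3. ] M [0.56 0.76 0.08] w 11.8
```

Call:
drive_tool(targets=[[0, 0, 0, 0, 0, 0], [0, 0, 0.45, 0, 0, 0], [0.28, 0.03, 0.5, 0, 0, 0.2], [0.7, 0.06, 0, 0, 0, 0.2], [0.7, 0.06, 0, 0, 0, 0.2]], claw=0.35)

```text
t: 17.52
eef_pos: [0.5485, 0.0516, 0.1403]
ee_rot: [-3.141, -0.0, -1.032]
force: [-0.1, 0.6, -1.0]
width: 0.0306
```

Call:
drive_tool(targets=[[0.7, 0.06, 0, 0, 0, 0.2], [0.4, 0.03, 0, 0, 0, 0], [0, 0, -0.3, 0, 0, 0], [0, 0, -0.45, 0, 0, 0], [0, 0, -0.1, 0, 0, 0]])

```text
t: 18.15
eef_pos: [0.5897, 0.0547, 0.1041]
ee_rot: [3.139, 0.001, -1.015]
force: [0.8, -0.4, 0.3]
width: 0.0304
```

```bash
python3 s.py
```

```text
18.15 pos [589.7  54.7 104.1] yaw [ 1.798e+02  1.000e-01 -5.810e+01] F [ 0.8 -0.4  0.3] M [-0.02  0.12  0.01] w 30.4
```

Call:
drive_tool(targets=[[0.05, 0.01, -0.035, 0, 0, 0], [0, 0, 0, 0, 0, 0], [0, 0, 0, 0, 0, 0], [0, 0, 0, 0, 0, 0]], claw=0.05, newtons=15)

```text
t: 18.65
eef_pos: [0.5925, 0.0548, 0.1047]
ee_rot: [3.14, 0.0, -1.015]
force: [-5.1, -2.5, 4.3]
width: 0.0114
```

```bash
python3 s.py
```

```text
18.65 pos [592.5  54.8 104.7] yaw [179.9   0.  -58.1] F [-5.1 -2.5  4.3] M [-0.94  1.99 -0.03] w 11.4
```

Call:
drive_tool(targets=[[0, 0, -0.003, 0, 0, -0.4], [0, 0, -0.003, 0, 0, -0.4], [0, 0, -0.003, 0, 0, -0.4], [0, 0, -0.003, 0, 0, -0.4], [0, 0, -0.003, 0, 0, -0.4]])

```text
t: 19.27
eef_pos: [0.5925, 0.0548, 0.1042]
ee_rot: [3.14, -0.0, -1.225]
force: [-5.7, -2.9, 5.5]
width: 0.0121
```

```bash
python3 s.py
```

```text
19.27 pos [592.5  54.8 104.2] yaw [179.9  -0.  -70.2] F [-5.7 -2.9  5.5] M [-0.9   2.17  0.11] w 12.1
```

Call:
drive_tool(targets=[[-0.04, -0.02, -0.003, 0, 0, -0.4], [0, 0, -0.003, 0, 0, -0.4], [0, 0, -0.003, 0, 0, -0.4], [0, 0, -0.003, 0, 0, -0.4], [0, 0, -0.003, 0, 0, -0.4]])

```text
t: 19.9
eef_pos: [0.5923, 0.0547, 0.1037]
ee_rot: [-3.141, 0.0, -1.434]
force: [-0.8, -1.4, 0.6]
width: 0.0119
```

```bash
python3 s.py
```

```text
19.9 pos [592.3  54.7 103.7] yaw [-179.9    0.   -82.2] F [-0.8 -1.4  0.6] M [-0.39  0.43  0.13] w 11.9
```

Call:
drive_tool(targets=[[0, 0, -0.003, 0, 0, -0.4], [0, 0, -0.003, 0, 0, -0.4], [0, 0, -0.003, 0, 0, -0.4], [0, 0, -0.003, 0, 0, -0.4], [0, 0, -0.003, 0, 0, -0.4]])

```text
t: 20.52
eef_pos: [0.5923, 0.0548, 0.1031]
ee_rot: [-3.141, 0.0, -1.644]
force: [-0.2, -1.3, 1.0]
width: 0.0116
```

```bash
python3 s.py
```

```text
20.52 pos [592.3  54.8 103.1] yaw [-179.9    0.   -94.2] F [-0.2 -1.3  1. ] M [-0.37  0.42  0.13] w 11.6
```

Call:
drive_tool(targets=[[0, 0, -0.003, 0, 0, -0.4], [0, 0, -0.003, 0, 0, -0.4], [0, 0, -0.003, 0, 0, -0.4], [0, 0, -0.003, 0, 0, -0.4], [0, 0, -0.003, 0, 0, -0.4]])

```text
t: 21.15
eef_pos: [0.5923, 0.0547, 0.1026]
ee_rot: [-3.141, 0.0, -1.853]
force: [-1.1, -1.6, 1.4]
width: 0.0119
```

```bash
python3 s.py
```

```text
21.15 pos [592.3  54.7 102.6] yaw [-179.9    0.  -106.2] F [-1.1 -1.6  1.4] M [-0.31  0.42  0.14] w 11.9
```

Call:
drive_tool(targets=[[0, 0, -0.003, 0, 0, -0.3], [0, 0, -0.003, 0, 0, -0.3], [0, 0, -0.003, 0, 0, -0.3], [0, 0, -0.003, 0, 0, -0.3]])

```text
t: 21.65
eef_pos: [0.5924, 0.0548, 0.1021]
ee_rot: [-3.141, 0.0, -1.979]
force: [-2.5, -1.0, 6.3]
width: 0.0118
```

```bash
python3 s.py
```

```text
21.65 pos [592.4  54.8 102.1] yaw [-180.     0.  -113.4] F [-2.5 -1.   6.3] M [-0.35  0.83  0.13] w 11.8
```

Call:
drive_tool(targets=[[0, 0, 0, 0, 0, 0], [0, 0, 0.45, 0, 0, 0], [-0.25, -0.3, 0.5, 0, 0, 1], [-0.6, -0.7, 0, 0, 0, 1], [-0.6, -0.7, 0, 0, 0, 1]], claw=0.35)

```text
t: 22.28
eef_pos: [0.5335, -0.0136, 0.1393]
ee_rot: [-3.141, 0.0, -1.66]
force: [0.8, -0.1, -0.8]
width: 0.0308
```

Call:
drive_tool(targets=[[-0.6, -0.7, 0, 0, 0, 1], [-0.52, -0.61, 0, 0, 0, 1], [0, 0, -0.2, 0, 0, 1], [0, 0, -0.4, 0, 0, 1], [0, 0, -0.3, 0, 0, 0.6]])

```text
t: 22.9
eef_pos: [0.4891, -0.0656, 0.1028]
ee_rot: [-3.141, 0.0, -1.18]
force: [0.6, 0.4, 0.3]
width: 0.031
```

Call:
drive_tool(targets=[[0, 0, 0, 0, 0, 0]])

```text
t: 23.02
eef_pos: [0.4886, -0.0657, 0.1026]
ee_rot: [3.14, 0.001, -1.183]
force: [-0.1, 0.2, 0.2]
width: 0.0306
```

```bash
python3 s.py
```

```text
23.02 pos [488.6 -65.7 102.6] yaw [179.9   0.  -67.8] F [-0.1  0.2  0.2] M [-0.01  0.15  0.05] w 30.6
```

Call:
drive_tool(targets=[[0.015, 0, 0, 0, 0, 0], [0, 0, 0, 0, 0, 0], [0, 0, 0, 0, 0, 0]], claw=0.05)

```text
t: 23.4
eef_pos: [0.4896, -0.0658, 0.1039]
ee_rot: [3.141, -0.0, -1.182]
force: [-2.8, -0.6, 2.9]
width: 0.0118
```

```bash
python3 s.py
```

```text
23.4 pos [489.6 -65.8 103.9] yaw [180.   -0.  -67.8] F [-2.8 -0.6  2.9] M [-0.11  0.9  -0.05] w 11.8
```

Call:
drive_tool(targets=[[0, 0, -0.008, 0, 0, -1], [0, 0, -0.008, 0, 0, -1], [0, 0, -0.008, 0, 0, -1], [0, 0, -0.008, 0, 0, -1], [0, 0, -0.008, 0, 0, -1]])

```text
t: 24.02
eef_pos: [0.4896, -0.0658, 0.1023]
ee_rot: [-3.142, -0.0, -1.709]
force: [-1.8, -0.4, 4.1]
width: 0.012
```

```bash
python3 s.py
```

```text
24.02 pos [489.6 -65.8 102.3] yaw [-180.    -0.   -97.9] F [-1.8 -0.4  4.1] M [-0.11  1.02  0.04] w 12.0
```

Next 10° clear, then feel.

Call:
drive_tool(targets=[[0, 0, -0.006, 0, 0, -0.8], [0, 0, -0.006, 0, 0, -0.8], [0, 0, -0.003, 0, 0, -0.4], [0, 0, -0.003, 0, 0, -0.4]])

```text
t: 24.52
eef_pos: [0.4896, -0.0658, 0.1017]
ee_rot: [-3.142, -0.0, -1.958]
force: [-2.9, -0.9, 5.1]
width: 0.0122
```

```bash
python3 s.py
```

```text
24.52 pos [489.6 -65.8 101.7] yaw [-180.    -0.  -112.2] F [-2.9 -0.9  5.1] M [-0.15  1.09  0.07] w 12.2
```

Call:
drive_tool(targets=[[0, 0, -0.003, 0, 0, -0.4], [0, 0, -0.003, 0, 0, -0.4], [0, 0, -0.003, 0, 0, -0.4]])

```text
t: 24.9
eef_pos: [0.4896, -0.0659, 0.1013]
ee_rot: [-3.141, -0.0, -2.084]
force: [-2.4, -0.4, 5.4]
width: 0.012
```

```bash
python3 s.py
```

```text
24.9 pos [489.6 -65.9 101.3] yaw [-180.    -0.  -119.4] F [-2.4 -0.4  5.4] M [-0.1   1.18  0.16] w 12.0
```

Call:
drive_tool(targets=[[0, 0, 0, 0, 0, 0], [0, 0, 0.45, 0, 0, 0], [0.2, 0.02, 0.5, 0, 0, 1], [0.65, 0.05, 0, 0, 0, 1], [0.7, 0.05, 0, 0, 0, 1]], claw=0.35)

```text
t: 25.52
eef_pos: [0.5529, -0.0606, 0.1394]
ee_rot: [-3.14, 0.001, -1.764]
force: [0.0, -0.6, 0.3]
width: 0.0305
```

Call:
drive_tool(targets=[[0.7, 0.05, 0, 0, 0, 1], [0.55, 0.035, 0, 0, 0, 1], [0, 0, 0, 0, 0, 1], [0, 0, -0.3, 0, 0, 1], [0, 0, -0.5, 0, 0, 1]])

```text
t: 26.15
eef_pos: [0.6026, -0.0573, 0.1069]
ee_rot: [-3.14, -0.0, -1.241]
force: [0.1, -0.4, -0.7]
width: 0.0308
```

Call:
drive_tool(targets=[[0, 0, -0.08, 0, 0, 0.55]])

```text
t: 26.28
eef_pos: [0.601, -0.0575, 0.102]
ee_rot: [3.14, 0.001, -1.184]
force: [-0.2, 0.9, -0.2]
width: 0.0306
```

```bash
python3 s.py
```

```text
26.27 pos [601.  -57.5 102. ] yaw [179.9   0.  -67.8] F [-0.2  0.9 -0.2] M [-0.01  0.16  0.03] w 30.6
```

Call:
drive_tool(targets=[[0, 0, 0, 0, 0, 0], [0, 0, 0, 0, 0, 0], [0, 0, 0, 0, 0, 0]], claw=0.05)

```text
t: 26.65
eef_pos: [0.6016, -0.0576, 0.104]
ee_rot: [3.141, -0.0, -1.188]
force: [-1.3, -1.5, 1.1]
width: 0.0122
```

```bash
python3 s.py
```

```text
26.65 pos [601.6 -57.6 104. ] yaw [180.   -0.  -68.1] F [-1.3 -1.5  1.1] M [-0.25  0.78 -0.04] w 12.2
```

Call:
drive_tool(targets=[[0, 0, -0.008, 0, 0, -1], [0, 0, -0.008, 0, 0, -1], [0, 0, -0.008, 0, 0, -1], [0, 0, -0.008, 0, 0, -1], [0, 0, -0.008, 0, 0, -1]])

```text
t: 27.28
eef_pos: [0.6012, -0.0577, 0.1023]
ee_rot: [3.141, -0.0, -1.715]
force: [-4.3, 0.3, 2.9]
width: 0.012
```

```bash
python3 s.py
```

```text
27.27 pos [601.2 -57.7 102.3] yaw [180.   -0.  -98.3] F [-4.3  0.3  2.9] M [-0.24  1.3   0.02] w 12.0
```

Call:
drive_tool(targets=[[0, 0, -0.006, 0, 0, -0.8], [0, 0, -0.006, 0, 0, -0.8], [0, 0, -0.003, 0, 0, -0.4], [0, 0, -0.003, 0, 0, -0.4]])

```text
t: 27.78
eef_pos: [0.601, -0.0577, 0.1016]
ee_rot: [3.141, -0.001, -1.964]
force: [-4.7, -0.2, 3.2]
width: 0.0119
```

```bash
python3 s.py
```

```text
27.77 pos [601.  -57.7 101.6] yaw [ 179.9   -0.  -112.5] F [-4.7 -0.2  3.2] M [-0.05  1.47  0.02] w 11.9
```

Call:
drive_tool(targets=[[-0.02, 0, -0.003, 0, 0, -0.4], [0, 0, -0.003, 0, 0, -0.4], [0, 0, -0.003, 0, 0, -0.4]])

```text
t: 28.15
eef_pos: [0.6009, -0.0576, 0.1014]
ee_rot: [-3.141, -0.0, -2.09]
force: [-2.2, -1.2, 1.5]
width: 0.0119
```

```bash
python3 s.py
```

```text
28.15 pos [600.9 -57.6 101.4] yaw [-180.    -0.  -119.7] F [-2.2 -1.2  1.5] M [-0.16  0.82  0.06] w 11.9
```

Call:
drive_tool(targets=[[0, 0, 0, 0, 0, 0], [0, 0, 0.45, 0, 0, 0], [-0.24, 0.2, 0.5, 0, 0, 1], [-0.7, 0.6, 0, 0, 0, 1], [-0.7, 0.6, 0, 0, 0, 1]], claw=0.35)

```text
t: 28.78
eef_pos: [0.5351, -0.0009, 0.1392]
ee_rot: [-3.141, 0.001, -1.77]
force: [-0.0, 1.1, -0.5]
width: 0.0306
```

Call:
drive_tool(targets=[[-0.7, 0.6, 0, 0, 0, 1], [-0.67, 0.59, 0, 0, 0, 1], [0, 0, 0, 0, 0, 1], [0, 0, -0.2, 0, 0, 1], [0, 0, -0.3, 0, 0, 1]])

```text
t: 29.4
eef_pos: [0.4812, 0.0467, 0.1194]
ee_rot: [-3.139, 0.0, -1.245]
force: [-0.3, 0.1, -0.2]
width: 0.0307
```

Call:
drive_tool(targets=[[0, 0, -0.38, 0, 0, 1], [0, 0, 0, 0, 0, 0.45]])

```text
t: 29.65
eef_pos: [0.4801, 0.046, 0.1028]
ee_rot: [3.14, 0.0, -1.095]
force: [-1.1, -0.5, 0.0]
width: 0.0311
```

```bash
python3 s.py
```

```text
29.65 pos [480.1  46.  102.8] yaw [179.9   0.  -62.7] F [-1.1 -0.5  0. ] M [-0.01  0.12  0.02] w 31.1
```

Call:
drive_tool(targets=[[0, 0, 0, 0, 0, 0], [0, 0, 0, 0, 0, 0], [0, 0, 0, 0, 0, 0]], claw=0.05)

```text
t: 30.02
eef_pos: [0.4806, 0.0461, 0.1039]
ee_rot: [-3.141, 0.0, -1.099]
force: [-0.6, 0.5, 2.2]
width: 0.012
```

```bash
python3 s.py
```

```text
30.02 pos [480.6  46.1 103.9] yaw [-180.    0.  -63.] F [-0.6  0.5  2.2] M [ 0.01  0.5  -0.09] w 12.0
```

Call:
drive_tool(targets=[[0, 0, -0.008, 0, 0, -1], [0, 0, -0.008, 0, 0, -1], [0, 0, -0.008, 0, 0, -1], [0, 0, -0.008, 0, 0, -1], [0, 0, -0.008, 0, 0, -1]])

```text
t: 30.65
eef_pos: [0.4807, 0.0462, 0.1024]
ee_rot: [-3.141, 0.0, -1.626]
force: [-1.1, 0.3, 2.3]
width: 0.0118
```

```bash
python3 s.py
```

```text
30.65 pos [480.7  46.2 102.4] yaw [-180.     0.   -93.1] F [-1.1  0.3  2.3] M [-0.06  0.42  0.08] w 11.8
```

Call:
drive_tool(targets=[[0, 0, -0.006, 0, 0, -0.8], [0, 0, -0.006, 0, 0, -0.8], [0, 0, -0.003, 0, 0, -0.4], [0, 0, -0.003, 0, 0, -0.4]])

```text
t: 31.15
eef_pos: [0.4808, 0.0461, 0.1017]
ee_rot: [-3.141, 0.0, -1.875]
force: [-0.8, -0.9, 0.5]
width: 0.0119
```

```bash
python3 s.py
```

```text
31.15 pos [480.8  46.1 101.7] yaw [-180.     0.  -107.4] F [-0.8 -0.9  0.5] M [-0.18  0.22  0.09] w 11.9
```

Call:
drive_tool(targets=[[0, 0, -0.003, 0, 0, -0.4], [0, 0, -0.003, 0, 0, -0.4], [0, 0, -0.003, 0, 0, -0.4]])

```text
t: 31.52
eef_pos: [0.4808, 0.0461, 0.1014]
ee_rot: [-3.141, 0.0, -2.0]
force: [-1.0, -0.4, 2.6]
width: 0.0121
```

```bash
python3 s.py
```

```text
31.52 pos [480.8  46.1 101.4] yaw [-180.     0.  -114.6] F [-1.  -0.4  2.6] M [-0.12  0.29  0.01] w 12.1
```

Call:
drive_tool(targets=[[0, 0, 0, 0, 0, 0], [0, 0, 0.45, 0, 0, 0], [0.25, 0.02, 0.5, 0, 0, 0.2], [0.7, 0.05, 0, 0, 0, 0], [0.7, 0.05, 0, 0, 0, 0]], claw=0.35)

```text
t: 32.15
eef_pos: [0.5476, 0.0512, 0.1396]
ee_rot: [-3.141, 0.001, -1.977]
force: [0.9, 0.6, -0.4]
width: 0.0306
```

Call:
drive_tool(targets=[[0.7, 0.06, 0, 0, 0, 0], [0.44, 0.04, 0, 0, 0, 0], [0, 0, -0.3, 0, 0, 0], [0, 0, -0.5, 0, 0, 0], [0, 0, -0.1, 0, 0, 0]])

```text
t: 32.78
eef_pos: [0.5904, 0.0545, 0.1012]
ee_rot: [3.139, -0.002, -1.978]
force: [-0.5, 0.7, 0.2]
width: 0.0308
```

```bash
python3 s.py
```

```text
32.77 pos [590.4  54.5 101.2] yaw [ 1.799e+02 -1.000e-01 -1.133e+02] F [-0.5  0.7  0.2] M [-0.    0.1   0.01] w 30.8
```

Call:
drive_tool(targets=[[0.015, 0, 0.01, 0, 0, 0], [0, 0, 0, 0, 0, 0], [0, 0, 0, 0, 0, 0]], claw=0.05)

```text
t: 33.15
eef_pos: [0.5927, 0.0553, 0.1042]
ee_rot: [-3.141, 0.001, -1.978]
force: [-2.6, 2.3, 3.4]
width: 0.0118
```

Call:
drive_tool(targets=[[0, 0, -0.003, 0, 0, -0.3], [0, 0, -0.002, 0, 0, -0.3], [0, 0, -0.002, 0, 0, -0.3]])

```text
t: 33.52
eef_pos: [0.5928, 0.0553, 0.1039]
ee_rot: [-3.141, 0.001, -2.074]
force: [-4.7, 3.4, 6.6]
width: 0.012
```

```bash
python3 s.py
```

```text
33.52 pos [592.8  55.3 103.9] yaw [-180.     0.  -118.8] F [-4.7  3.4  6.6] M [0.99 1.7  0.08] w 12.0
```

Call:
drive_tool(targets=[[-0.03, 0.02, -0.003, 0, 0, -0.3], [0, 0, -0.002, 0, 0, -0.3], [0, 0, -0.002, 0, 0, -0.3]])

```text
t: 33.9
eef_pos: [0.5927, 0.0554, 0.1037]
ee_rot: [-3.14, 0.001, -2.168]
force: [1.5, -2.8, 6.2]
width: 0.0116
```

```bash
python3 s.py
```

```text
33.9 pos [592.7  55.4 103.7] yaw [-1.799e+02  1.000e-01 -1.242e+02] F [ 1.5 -2.8  6.2] M [-1.26 -0.53  0.1 ] w 11.6
```

Call:
drive_tool(targets=[[0.01, -0.01, -0.002, 0, 0, -0.3], [0, 0, -0.002, 0, 0, -0.3], [0, 0, -0.002, 0, 0, -0.3], [0, 0, -0.002, 0, 0, -0.3]])

```text
t: 34.4
eef_pos: [0.5928, 0.0553, 0.1034]
ee_rot: [-3.14, 0.001, -2.294]
force: [-0.2, -1.9, 6.2]
width: 0.0121
```

```bash
python3 s.py
```

```text
34.4 pos [592.8  55.3 103.4] yaw [-1.799e+02  1.000e-01 -1.314e+02] F [-0.2 -1.9  6.2] M [-0.59  0.    0.17] w 12.1
```

Call:
drive_tool(targets=[[0, 0, -0.002, 0, 0, -0.2], [0, 0, -0.002, 0, 0, -0.2], [0, 0, -0.002, 0, 0, -0.2]])

```text
t: 34.78
eef_pos: [0.5928, 0.0553, 0.1032]
ee_rot: [-3.14, 0.001, -2.356]
force: [0.2, -1.9, 7.5]
width: 0.012
```

```bash
python3 s.py
```

```text
34.77 pos [592.8  55.3 103.2] yaw [-1.799e+02  1.000e-01 -1.350e+02] F [ 0.2 -1.9  7.5] M [-0.65  0.15  0.1 ] w 12.0
```

Call:
drive_tool(targets=[[0, 0, -0.002, 0, 0, -0.3], [0, 0, -0.002, 0, 0, -0.3], [0, 0, -0.002, 0, 0, -0.2]])

```text
t: 35.15
eef_pos: [0.5929, 0.0553, 0.1032]
ee_rot: [-3.14, 0.001, -2.44]
force: [-0.1, -2.5, 9.6]
width: 0.012
```

```bash
python3 s.py
```

```text
35.15 pos [592.9  55.3 103.2] yaw [-1.799e+02  1.000e-01 -1.398e+02] F [-0.1 -2.5  9.6] M [-0.67  0.33  0.15] w 12.0
```

Call:
drive_tool(targets=[[0, 0, 0, 0, 0, -0.25], [0, 0, 0, 0, 0, -0.25], [0, 0, 0, 0, 0, -0.25]])

```text
t: 35.52
eef_pos: [0.5929, 0.0552, 0.1032]
ee_rot: [-3.14, 0.001, -2.518]
force: [-0.1, -1.0, 8.2]
width: 0.0118
```

```bash
python3 s.py
```

```text
35.52 pos [592.9  55.2 103.2] yaw [-1.799e+02  1.000e-01 -1.443e+02] F [-0.1 -1.   8.2] M [-0.78  0.17  0.2 ] w 11.8
```

Call:
drive_tool(targets=[[0, 0, 0, 0, 0, -0.2], [0, 0, 0, 0, 0, -0.2]])

```text
t: 35.78
eef_pos: [0.5929, 0.0552, 0.1032]
ee_rot: [-3.14, 0.002, -2.56]
force: [-0.3, -1.6, 7.8]
width: 0.012
```

```bash
python3 s.py
```

```text
35.77 pos [592.9  55.2 103.2] yaw [-1.799e+02  1.000e-01 -1.467e+02] F [-0.3 -1.6  7.8] M [-0.78  0.04  0.28] w 12.0
```

Call:
drive_tool(targets=[[0, 0, 0, 0, 0, -0.15], [0, 0, 0, 0, 0, -0.15]])

```text
t: 36.02
eef_pos: [0.5929, 0.0552, 0.1031]
ee_rot: [-3.14, 0.001, -2.591]
force: [0.3, -1.5, 8.8]
width: 0.0119
```

```bash
python3 s.py
```

```text
36.02 pos [592.9  55.2 103.1] yaw [-1.799e+02  1.000e-01 -1.485e+02] F [ 0.3 -1.5  8.8] M [-0.84  0.07  0.3 ] w 11.9
```

Call:
drive_tool(targets=[[0, 0, 0, 0, 0, -0.12], [0, 0, 0, 0, 0, -0.12]])

```text
t: 36.28
eef_pos: [0.5929, 0.0552, 0.1031]
ee_rot: [-3.14, 0.002, -2.616]
force: [-0.1, -1.4, 8.5]
width: 0.0119
```

```bash
python3 s.py
```

```text
36.27 pos [592.9  55.2 103.1] yaw [-1.799e+02  1.000e-01 -1.499e+02] F [-0.1 -1.4  8.5] M [-0.82  0.04  0.34] w 11.9
```

Call:
drive_tool(targets=[[0, 0, 0, 0, 0, 0], [0, 0, 0.45, 0, 0, 0], [-0.25, -0.3, 0.48, 0, 0, 1], [-0.6, -0.7, 0, 0, 0, 1], [-0.6, -0.7, 0, 0, 0, 1]], claw=0.35)

```text
t: 36.9
eef_pos: [0.5329, -0.013, 0.1387]
ee_rot: [3.141, -0.0, -2.299]
force: [0.4, -1.0, 0.8]
width: 0.0306
```

Call:
drive_tool(targets=[[-0.6, -0.7, 0, 0, 0, 1], [-0.52, -0.62, 0, 0, 0, 1], [0, 0, -0.3, 0, 0, 0.1], [0, 0, -0.5, 0, 0, 0], [0, 0, -0.12, 0, 0, 0]])

```text
t: 37.52
eef_pos: [0.4884, -0.0653, 0.1009]
ee_rot: [3.139, -0.002, -2.083]
force: [0.8, 0.8, 0.3]
width: 0.0308
```

```bash
python3 s.py
```

```text
37.52 pos [488.4 -65.3 100.9] yaw [ 1.799e+02 -1.000e-01 -1.193e+02] F [0.8 0.8 0.3] M [-0.    0.03  0.02] w 30.8
```

Call:
drive_tool(targets=[[0.01, -0.01, 0, 0, 0, 0], [0, 0, 0, 0, 0, 0], [0, 0, 0, 0, 0, 0]], claw=0.05)

```text
t: 37.9
eef_pos: [0.4898, -0.0655, 0.1029]
ee_rot: [-3.141, 0.001, -2.082]
force: [-2.4, 1.9, 1.4]
width: 0.0118
```

Call:
drive_tool(targets=[[0, 0, -0.006, 0, 0, -0.8], [0, 0, -0.005, 0, 0, -0.7], [0, 0, -0.005, 0, 0, -0.6], [0, 0, -0.003, 0, 0, -0.3]])

```text
t: 38.4
eef_pos: [0.4898, -0.0656, 0.1022]
ee_rot: [-3.141, 0.001, -2.334]
force: [-2.6, 2.9, 4.6]
width: 0.0121
```

```bash
python3 s.py
```

```text
38.4 pos [489.8 -65.6 102.2] yaw [-180.     0.  -133.7] F [-2.6  2.9  4.6] M [1.06 0.83 0.15] w 12.1
```

Call:
drive_tool(targets=[[-0.02, 0.02, -0.002, 0, 0, -0.25], [0, 0, -0.002, 0, 0, -0.25], [0, 0, -0.002, 0, 0, -0.25]])

```text
t: 38.78
eef_pos: [0.4897, -0.0654, 0.1021]
ee_rot: [-3.14, 0.001, -2.412]
force: [3.1, -4.2, 5.6]
width: 0.0117
```

```bash
python3 s.py
```

```text
38.77 pos [489.7 -65.4 102.1] yaw [-1.799e+02  1.000e-01 -1.382e+02] F [ 3.1 -4.2  5.6] M [-1.72 -0.83  0.19] w 11.7
```

Call:
drive_tool(targets=[[0.01, -0.01, -0.002, 0, 0, -0.2], [0, 0, -0.002, 0, 0, -0.2], [0, 0, -0.002, 0, 0, -0.2]])

```text
t: 39.15
eef_pos: [0.4898, -0.0655, 0.1021]
ee_rot: [-3.141, 0.001, -2.475]
force: [-1.3, -1.8, 10.3]
width: 0.0117
```

```bash
python3 s.py
```

```text
39.15 pos [489.8 -65.5 102.1] yaw [-1.799e+02  1.000e-01 -1.418e+02] F [-1.3 -1.8 10.3] M [-0.63  0.2   0.21] w 11.7
```

Call:
drive_tool(targets=[[0, 0, 0, 0, 0, -0.2], [0, 0, 0, 0, 0, -0.2]])

```text
t: 39.4
eef_pos: [0.4898, -0.0655, 0.102]
ee_rot: [-3.141, 0.001, -2.517]
force: [-0.5, -1.6, 8.8]
width: 0.0118
```

```bash
python3 s.py
```

```text
39.4 pos [489.8 -65.5 102. ] yaw [-1.799e+02  1.000e-01 -1.442e+02] F [-0.5 -1.6  8.8] M [-0.66  0.12  0.33] w 11.8
```

Call:
drive_tool(targets=[[0, 0, 0, 0, 0, -0.1], [0, 0, 0, 0, 0, -0.1]])

```text
t: 39.65
eef_pos: [0.4898, -0.0655, 0.102]
ee_rot: [-3.141, 0.001, -2.537]
force: [-0.5, -1.6, 9.2]
width: 0.012
```

```bash
python3 s.py
```

```text
39.65 pos [489.8 -65.5 102. ] yaw [-180.     0.  -145.4] F [-0.5 -1.6  9.2] M [-0.74  0.12  0.23] w 12.0
```

Call:
drive_tool(targets=[[0, 0, 0, 0, 0, -0.12], [0, 0, 0, 0, 0, -0.12]])

```text
t: 39.9
eef_pos: [0.4898, -0.0655, 0.102]
ee_rot: [-3.141, 0.001, -2.563]
force: [-0.1, -1.7, 9.5]
width: 0.012
```

```bash
python3 s.py
```

```text
39.9 pos [489.8 -65.5 102. ] yaw [-1.800e+02  1.000e-01 -1.468e+02] F [-0.1 -1.7  9.5] M [-0.7   0.07  0.33] w 12.0
```

Call:
drive_tool(targets=[[0, 0, 0, 0, 0, -0.08], [0, 0, 0, 0, 0, -0.08]])

```text
t: 40.15
eef_pos: [0.4898, -0.0655, 0.102]
ee_rot: [-3.141, 0.001, -2.579]
force: [-1.0, -2.2, 8.9]
width: 0.0122
```

```bash
python3 s.py
```

```text
40.15 pos [489.8 -65.5 102. ] yaw [-1.800e+02  1.000e-01 -1.478e+02] F [-1.  -2.2  8.9] M [-0.71  0.08  0.31] w 12.2
```

Call:
drive_tool(targets=[[0, 0, 0, 0, 0, 0], [0, 0, 0.45, 0, 0, 0], [0.24, 0.02, 0.48, 0, 0, 1], [0.65, 0.05, 0, 0, 0, 1], [0.7, 0.05, 0, 0, 0, 1]], claw=0.35)

```text
t: 40.78
eef_pos: [0.5528, -0.0603, 0.1382]
ee_rot: [3.14, 0.0, -2.262]
force: [0.5, -0.6, -0.1]
width: 0.0306
```

Call:
drive_tool(targets=[[0.7, 0.05, 0, 0, 0, 1], [0.5, 0.03, 0, 0, 0, 0.7], [0, 0, -0.3, 0, 0, 0], [0, 0, -0.5, 0, 0, 0], [0, 0, -0.14, 0, 0, 0]])

```text
t: 41.4
eef_pos: [0.5984, -0.0576, 0.0985]
ee_rot: [3.138, -0.002, -2.089]
force: [-0.3, 0.5, 0.1]
width: 0.0309
```

```bash
python3 s.py
```

```text
41.4 pos [598.4 -57.6  98.5] yaw [ 1.798e+02 -1.000e-01 -1.197e+02] F [-0.3  0.5  0.1] M [0.05 0.   0.02] w 30.9
```

Call:
drive_tool(targets=[[0.03, 0, 0.03, 0, 0, 0], [0, 0, 0, 0, 0, 0], [0, 0, 0, 0, 0, 0]], claw=0.05)

```text
t: 41.78
eef_pos: [0.6014, -0.0569, 0.1028]
ee_rot: [3.141, 0.001, -2.087]
force: [-4.2, 3.3, 3.1]
width: 0.0116
```

Call:
drive_tool(targets=[[0, 0, -0.006, 0, 0, -0.8], [0, 0, -0.005, 0, 0, -0.8], [0, 0, -0.005, 0, 0, -0.8], [0, 0, -0.003, 0, 0, -0.5], [0, 0, -0.003, 0, 0, -0.3]])

```text
t: 42.4
eef_pos: [0.6015, -0.0569, 0.1022]
ee_rot: [3.141, 0.0, -2.423]
force: [-4.8, 4.3, 6.1]
width: 0.0118
```

```bash
python3 s.py
```

```text
42.4 pos [601.5 -56.9 102.2] yaw [ 180.     0.  -138.8] F [-4.8  4.3  6.1] M [1.32 1.79 0.12] w 11.8
```

Call:
drive_tool(targets=[[0, 0, -0.003, 0, 0, -0.2], [0, 0, -0.003, 0, 0, -0.2]])

```text
t: 42.65
eef_pos: [0.6015, -0.057, 0.1022]
ee_rot: [3.141, 0.0, -2.464]
force: [-4.7, 3.2, 8.1]
width: 0.0119
```

```bash
python3 s.py
```

```text
42.65 pos [601.5 -57.  102.2] yaw [ 180.     0.  -141.2] F [-4.7  3.2  8.1] M [1.41 2.08 0.22] w 11.9
```

Call:
drive_tool(targets=[[-0.012, 0.012, -0.002, 0, 0, -0.2], [0, 0, -0.002, 0, 0, -0.2]])

```text
t: 42.9
eef_pos: [0.6014, -0.0569, 0.1021]
ee_rot: [-3.141, 0.001, -2.506]
force: [-3.6, 1.5, 7.0]
width: 0.012
```

```bash
python3 s.py
```

```text
42.9 pos [601.4 -56.9 102.1] yaw [-180.     0.  -143.6] F [-3.6  1.5  7. ] M [0.49 1.48 0.28] w 12.0
```

Call:
drive_tool(targets=[[0, 0, 0, 0, 0, -0.1], [0, 0, 0, 0, 0, -0.1]])

```text
t: 43.15
eef_pos: [0.6014, -0.0569, 0.1021]
ee_rot: [-3.141, 0.001, -2.527]
force: [-4.1, 2.0, 6.8]
width: 0.0116
```

```bash
python3 s.py
```

```text
43.15 pos [601.4 -56.9 102.1] yaw [-180.     0.  -144.8] F [-4.1  2.   6.8] M [0.5  1.47 0.23] w 11.6
```

Call:
drive_tool(targets=[[0, 0, 0, 0, 0, -0.12], [0, 0, 0, 0, 0, -0.12]])

```text
t: 43.4
eef_pos: [0.6014, -0.0569, 0.1021]
ee_rot: [-3.141, 0.001, -2.552]
force: [-3.1, 1.4, 6.7]
width: 0.0121
```

```bash
python3 s.py
```

```text
43.4 pos [601.4 -56.9 102.1] yaw [-180.     0.  -146.2] F [-3.1  1.4  6.7] M [0.46 1.44 0.25] w 12.1
```

Call:
drive_tool(targets=[[0, 0, 0, 0, 0, -0.1], [0, 0, 0, 0, 0, -0.1]])

```text
t: 43.65
eef_pos: [0.6014, -0.0569, 0.1021]
ee_rot: [-3.141, 0.001, -2.573]
force: [-2.8, 1.1, 6.7]
width: 0.0119
```

```bash
python3 s.py
```

```text
43.65 pos [601.4 -56.9 102.1] yaw [-180.     0.  -147.4] F [-2.8  1.1  6.7] M [0.45 1.36 0.27] w 11.9
```

Call:
drive_tool(targets=[[0, 0, 0, 0, 0, -0.1], [0, 0, 0, 0, 0, -0.1]])

```text
t: 43.9
eef_pos: [0.6014, -0.0569, 0.1021]
ee_rot: [-3.141, 0.001, -2.593]
force: [-2.6, 1.7, 5.6]
width: 0.012
```

```bash
python3 s.py
```

```text
43.9 pos [601.4 -56.9 102.1] yaw [-180.     0.  -148.6] F [-2.6  1.7  5.6] M [0.46 1.38 0.32] w 12.0
```

Call:
drive_tool(targets=[[0, 0, 0, 0, 0, -0.1], [0, 0, 0, 0, 0, -0.1]])

```text
t: 44.15
eef_pos: [0.6014, -0.0569, 0.1021]
ee_rot: [-3.141, 0.001, -2.614]
force: [-3.3, 1.5, 6.1]
width: 0.0122
```

```bash
python3 s.py
```

```text
44.15 pos [601.4 -56.9 102.1] yaw [-180.     0.  -149.8] F [-3.3  1.5  6.1] M [0.43 1.39 0.37] w 12.2
```

Call:
drive_tool(targets=[[0, 0, 0, 0, 0, 0], [0, 0, 0.45, 0, 0, 0], [-0.24, 0.2, 0.48, 0, 0, 1], [-0.7, 0.6, 0, 0, 0, 1], [-0.7, 0.6, 0, 0, 0, 1]], claw=0.35)

```text
t: 44.78
eef_pos: [0.5356, -0.0005, 0.1383]
ee_rot: [-3.141, 0.001, -2.298]
force: [0.3, 1.4, 0.3]
width: 0.0306
```

Call:
drive_tool(targets=[[-0.7, 0.6, 0, 0, 0, 1], [-0.66, 0.56, 0, 0, 0, 1], [0, 0, -0.3, 0, 0, 0.87], [0, 0, -0.5, 0, 0, 0], [0, 0, -0.1, 0, 0, 0]])

```text
t: 45.4
eef_pos: [0.481, 0.0453, 0.1013]
ee_rot: [3.141, -0.001, -2.0]
force: [0.7, -0.5, 1.6]
width: 0.0309
```

```bash
python3 s.py
```

```text
45.4 pos [481.   45.3 101.3] yaw [ 180.    -0.  -114.6] F [ 0.7 -0.5  1.6] M [0.02 0.11 0.02] w 30.9
```

Call:
drive_tool(targets=[[0, 0.015, -0.01, 0, 0, 0], [0, 0, 0, 0, 0, 0], [0, 0, 0, 0, 0, 0]], claw=0.05)

```text
t: 45.78
eef_pos: [0.4812, 0.0464, 0.1021]
ee_rot: [3.141, 0.001, -2.001]
force: [-5.4, 4.4, 3.9]
width: 0.0118
```

Call:
drive_tool(targets=[[0, 0, -0.006, 0, 0, -0.8], [0, 0, -0.005, 0, 0, -0.8], [0, 0, -0.005, 0, 0, -0.8], [0, 0, -0.003, 0, 0, -0.6], [0, 0, -0.003, 0, 0, -0.3]])

```text
t: 46.4
eef_pos: [0.4813, 0.0463, 0.1013]
ee_rot: [3.141, 0.0, -2.347]
force: [-5.3, 3.2, 5.6]
width: 0.0121
```

```bash
python3 s.py
```

```text
46.4 pos [481.3  46.3 101.3] yaw [ 180.     0.  -134.5] F [-5.3  3.2  5.6] M [1.16 1.86 0.1 ] w 12.1
```

Call:
drive_tool(targets=[[0, 0, -0.003, 0, 0, -0.2], [0, 0, -0.003, 0, 0, -0.2]])

```text
t: 46.65
eef_pos: [0.4814, 0.0463, 0.1012]
ee_rot: [3.141, 0.0, -2.388]
force: [-6.2, 3.2, 8.4]
width: 0.0119
```

```bash
python3 s.py
```

```text
46.65 pos [481.4  46.3 101.2] yaw [ 180.     0.  -136.8] F [-6.2  3.2  8.4] M [1.19 2.17 0.17] w 11.9
```

Call:
drive_tool(targets=[[-0.015, 0.01, -0.002, 0, 0, -0.2], [0, 0, -0.002, 0, 0, -0.2]])

```text
t: 46.9
eef_pos: [0.4813, 0.0463, 0.1012]
ee_rot: [-3.141, 0.001, -2.429]
force: [-3.5, 0.2, 6.6]
width: 0.0119
```

```bash
python3 s.py
```

```text
46.9 pos [481.3  46.3 101.2] yaw [-180.     0.  -139.2] F [-3.5  0.2  6.6] M [-0.13  1.13  0.21] w 11.9
```

Call:
drive_tool(targets=[[0, 0, 0, 0, 0, -0.2], [0, 0, 0, 0, 0, -0.2]])

```text
t: 47.15
eef_pos: [0.4813, 0.0464, 0.1012]
ee_rot: [-3.141, 0.001, -2.471]
force: [-2.9, -0.9, 7.1]
width: 0.0121
```

```bash
python3 s.py
```

```text
47.15 pos [481.3  46.4 101.2] yaw [-180.     0.  -141.6] F [-2.9 -0.9  7.1] M [-0.12  0.98  0.21] w 12.1
```

Call:
drive_tool(targets=[[0, 0, 0, 0, 0, -0.15], [0, 0, 0, 0, 0, -0.15]])

```text
t: 47.4
eef_pos: [0.4813, 0.0463, 0.1012]
ee_rot: [-3.141, 0.001, -2.502]
force: [-2.7, 0.4, 6.2]
width: 0.0117
```

```bash
python3 s.py
```

```text
47.4 pos [481.3  46.3 101.2] yaw [-180.     0.  -143.4] F [-2.7  0.4  6.2] M [-0.21  0.95  0.29] w 11.7
```

Call:
drive_tool(targets=[[0, 0, 0, 0, 0, -0.1], [0, 0, 0, 0, 0, -0.1]])

```text
t: 47.65
eef_pos: [0.4814, 0.0463, 0.1012]
ee_rot: [-3.141, 0.001, -2.523]
force: [-2.3, -0.1, 6.1]
width: 0.0119
```

```bash
python3 s.py
```

```text
47.65 pos [481.4  46.3 101.2] yaw [-180.     0.  -144.6] F [-2.3 -0.1  6.1] M [-0.19  0.9   0.28] w 11.9
```

Call:
drive_tool(targets=[[0, 0, 0, 0, 0, -0.1], [0, 0, 0, 0, 0, -0.1]])

```text
t: 47.9
eef_pos: [0.4813, 0.0463, 0.1012]
ee_rot: [-3.141, 0.001, -2.544]
force: [-2.9, -1.0, 6.6]
width: 0.0118
```

```bash
python3 s.py
```

```text
47.9 pos [481.3  46.3 101.2] yaw [-180.     0.  -145.8] F [-2.9 -1.   6.6] M [-0.22  0.92  0.29] w 11.8
```

Call:
drive_tool(targets=[[0, 0, 0, 0, 0, -0.1], [0, 0, 0, 0, 0, -0.1]])

```text
t: 48.15
eef_pos: [0.4813, 0.0463, 0.1012]
ee_rot: [-3.141, 0.001, -2.565]
force: [-2.3, -0.7, 5.8]
width: 0.0122
```

```bash
python3 s.py
```

```text
48.15 pos [481.3  46.3 101.2] yaw [-180.    0. -147.] F [-2.3 -0.7  5.8] M [-0.21  0.89  0.28] w 12.2
```

Call:
drive_tool(targets=[[0, 0, 0, 0, 0, -0.13], [0, 0, 0, 0, 0, -0.12]])

```text
t: 48.4
eef_pos: [0.4813, 0.0462, 0.1012]
ee_rot: [-3.141, 0.001, -2.591]
force: [-2.4, -1.1, 5.9]
width: 0.0121
```

```bash
python3 s.py
```

```text
48.4 pos [481.3  46.2 101.2] yaw [-180.     0.  -148.5] F [-2.4 -1.1  5.9] M [-0.29  0.89  0.32] w 12.1
```

Call:
drive_tool(targets=[[0, 0, 0, 0, 0, 0], [0, 0, 0.45, 0, 0, 0], [0.25, 0.02, 0.5, 0, 0, -0.2], [0.7, 0.05, 0, 0, 0, 0], [0.7, 0.05, 0, 0, 0, 0]], claw=0.35)

```text
t: 49.02
eef_pos: [0.548, 0.0514, 0.1389]
ee_rot: [-3.141, 0.002, -2.612]
force: [-0.4, -0.6, -0.5]
width: 0.0303
```

Call:
drive_tool(targets=[[0.7, 0.06, 0, 0, 0, 0], [0.44, 0.04, 0, 0, 0, 0], [0, 0, -0.3, 0, 0, 0], [0, 0, -0.5, 0, 0, 0], [0, 0, -0.1, 0, 0, 0]])

```text
t: 49.65
eef_pos: [0.5907, 0.0547, 0.1004]
ee_rot: [3.141, -0.003, -2.613]
force: [-0.7, -0.6, -0.6]
width: 0.0305
```

```bash
python3 s.py
```

```text
49.65 pos [590.7  54.7 100.4] yaw [ 180.    -0.2 -149.7] F [-0.7 -0.6 -0.6] M [-0.    0.02  0.01] w 30.5
```

Recheck nut B: close, creep 1° and read.

Call:
drive_tool(targets=[[0.0, 0.015, 0.02, 0, 0, 0], [0, 0, 0, 0, 0, 0], [0, 0, 0, 0, 0, 0]], claw=0.05)

```text
t: 50.02
eef_pos: [0.5932, 0.0555, 0.104]
ee_rot: [-3.14, 0.001, -2.612]
force: [1.3, -3.4, 0.9]
width: 0.0122
```

Call:
drive_tool(targets=[[0, 0, 0, 0, 0, -0.1], [0, 0, 0, 0, 0, -0.1]])

```text
t: 50.28
eef_pos: [0.5932, 0.0556, 0.1039]
ee_rot: [-3.141, 0.001, -2.634]
force: [0.6, -3.7, 4.5]
width: 0.0124
```

```bash
python3 s.py
```

```text
50.27 pos [593.2  55.6 103.9] yaw [-1.799e+02  1.000e-01 -1.509e+02] F [ 0.6 -3.7  4.5] M [-1.53 -0.67  0.25] w 12.4
```

Call:
drive_tool(targets=[[0, 0, 0, 0, 0, -0.08], [0, 0, 0, 0, 0, -0.08]])

```text
t: 50.52
eef_pos: [0.5933, 0.0556, 0.1039]
ee_rot: [-3.141, 0.001, -2.65]
force: [1.4, -4.6, 5.7]
width: 0.0126
```

```bash
python3 s.py
```

```text
50.52 pos [593.3  55.6 103.9] yaw [-1.799e+02  1.000e-01 -1.519e+02] F [ 1.4 -4.6  5.7] M [-1.42 -0.58  0.25] w 12.6
```

Call:
drive_tool(targets=[[0, 0, 0, 0, 0, 0.17], [0, 0, 0, 0, 0, 0]], newtons=20)

```text
t: 50.78
eef_pos: [0.5933, 0.0556, 0.1039]
ee_rot: [-3.141, 0.001, -2.632]
force: [2.5, -5.0, 5.3]
width: 0.0118
```

Call:
drive_tool(targets=[[0, 0, 0, 0, 0, -0.08], [0, 0, 0, 0, 0, -0.08]])

```text
t: 51.02
eef_pos: [0.5933, 0.0556, 0.1039]
ee_rot: [-3.141, 0.001, -2.65]
force: [1.8, -4.9, 5.9]
width: 0.0122
```

```bash
python3 s.py
```

```text
51.02 pos [593.3  55.6 103.9] yaw [-1.799e+02  1.000e-01 -1.518e+02] F [ 1.8 -4.9  5.9] M [-1.77 -0.69  0.31] w 12.2
```

Call:
drive_tool(targets=[[0, 0, 0, 0, 0, 0], [0, 0, 0, 0, 0, 0], [0, 0, 0.5, 0, 0, 0], [0, 0, 0.9, 0, 0, 0], [-0.5, -0.6, 0.9, 0, 0, 0.5]], claw=0.5)

```text
t: 51.65
eef_pos: [0.5726, 0.0328, 0.195]
ee_rot: [3.141, -0.001, -2.595]
force: [0.0, -0.3, 0.2]
width: 0.0438
```

Call:
drive_tool(targets=[[-0.5, -0.6, 0.9, 0, 0, 0.5], [-0.3, -0.4, 0.6, 0, 0, 0], [0, 0, 0, 0, 0, 0], [0, 0, 0, 0, 0, 0]])

```text
t: 52.15
eef_pos: [0.5402, -0.0078, 0.2542]
ee_rot: [3.141, -0.001, -2.545]
force: [-0.3, 0.7, -0.6]
width: 0.0439
```

```bash
python3 s.py
python3 - <<'E'
from h import *
c=arm.get_calibration("wrist");p,d=arm.grab_frame("wrist")
cv2.imwrite("pics/w9.png",p[:,:,::-1])
for b in bars("wrist",p,d,c): print([np.round(x,4) for x in b])
E
```

```text
52.15 pos [540.2  -7.8 254.2] yaw [ 179.9   -0.  -145.8] F [-0.3  0.7 -0.6] M [0.09 0.02 0.02] w 43.9
[np.float64(0.2504), np.float64(0.1457), np.float64(0.1265), np.float64(-164.127), np.float64(67.553), np.float64(12.6407), np.int32(2052), array([616.,  40.])]
[np.float64(0.4889), np.float64(-0.0672), np.float64(0.1197), np.float64(-146.0659), np.float64(68.056), np.float64(11.1794), np.int32(895), array([303., 114.])]
[np.float64(0.3578), np.float64(0.1715), np.float64(0.1268), np.float64(-166.6805), np.float64(68.8638), np.float64(12.5969), np.int32(1891), array([564., 142.])]
[np.float64(0.4804), np.float64(0.044), np.float64(0.1196), np.float64(-146.8737), np.float64(67.7276), np.float64(11.7698), np.int32(1049), array([396., 169.])]
[np.float64(0.3534), np.float64(0.2809), np.float64(0.1238), np.float64(-157.0553), np.float64(29.5343), np.float64(11.2317), np.int32(923), array([629., 189.])]
[np.float64(0.6), np.float64(-0.0587), np.float64(0.1195), np.float64(-148.9055), np.float64(69.2761), np.float64(11.4246), np.int32(831), array([254., 205.])]
[np.float64(0.5793), np.float64(0.0453), np.float64(0.1195), np.float64(-149.7374), np.float64(40.7637), np.float64(11.9663), np.int32(452), array([343., 243.])]
```

View pics/w9.png

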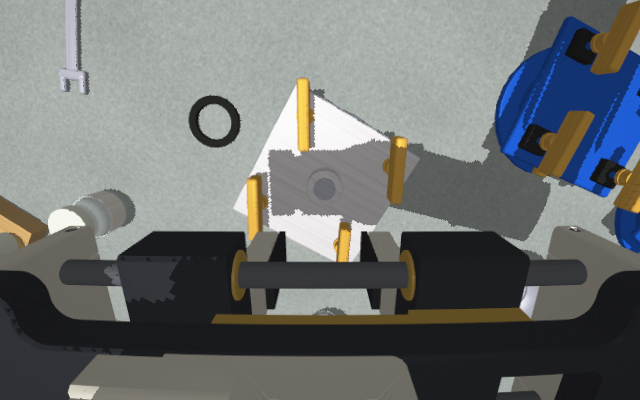

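```bash
python3 -c "
from station import arm
arm.job_done()"
```

```text
the job is handed in; nothing more can be done
```

All four wing nuts on the silver filter are tight, and the job is handed in at about 52 s. I worked crosswise in the order 0, 2, 3, 1 (0 and 2, or 1 and 3, may be swapped: I couldn't tell the filter's front from its back).

- **First round:** each nut went down about 60°.
- **Second round:** the seat was deep, so I split this into two crosswise passes to keep any nut from getting too far ahead of its opposite. The first pass was about 52–55° per nut. In the second pass I turned each nut until the torque climbed.
- **Torques when I stopped:** about 0.34 N m on nut 0, 0.31 on nut 2, 0.37 on nut 3 and 0.32 on nut 1. Single readings scatter by about 0.05.
- **Re-check of nut 0:** with 15 N of grip it read 0.25 N m, but the fingers were yielding on the bar. With 20 N it read 0.31, and it may have turned a degree or two further. I did not re-check the other three.
- **Last look:** all four bar tops are within 0.2 mm of the same height, at 119.5–119.7 mm, which suggests the cover is level. Nuts 1 and 2 showed 1.5–2° less turn than the arm reported, and nut 0's bar was partly hidden behind the gripper. The gripper is open and well clear, with no force on it. I touched nothing else, and the other things visible in that picture looked undisturbed.

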